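# Index the banding wheel by one hole

### The arm

A 6-joint arm with a two-finger parallel gripper is mounted at the origin on the work surface. World frame = base frame: x ahead of the robot, y to its left, z up, the work surface at z = 0. Lengths are in mm, angles in rad, forces in N, time in s.
With the tool pointing down it reaches from about 275 to 825 mm from the base axis. Payload 5.2 kg.
Tool frame: the origin (TCP) lies at the very end of the fingers, on their centre line; the grasp point (between the pads) lies 19 mm behind it; z points along the fingers, y is the direction in which the jaws open and shut (so a half turn about z gives the same grasp; the last joint's range is limited). The gripper opens to 93 mm and grips with 3 to 60 N. Pads are 15 mm wide; open, the fingers measure 128 mm over their backs; the gripper's body (75 mm by 188 mm) begins 65 mm behind the grasp point.
Start: joints at [0.967, 0.259, 1.535, -0, 1.348, -0.203], TCP at [214.564, 506.426, 218.653] pointing down, gripper open.
Joint ranges: [-3.14, 3.14], [-0.91, 2.08], [0.19, 2.58], [-1.22, 4.36], [0.22, 2.71], [-3.12, 3.12]. Speed limits (rad/s): [2.57, 2.57, 3.14, 3.14, 3.14, 3.14].

### API

Orientations are given as [roll, pitch, yaw] about the fixed x, y, z axes, in that order (R = Rz(yaw) Ry(pitch) Rx(roll)).
In Python, from bench import robot gives the robot as it stands. The module is installed in compiled form; this text tells all that it offers. Calls block until the motion is done:
- robot.move_ptp(position, orientation): joint-space move of the TCP to a pose.
- robot.move_linear(position, ori=None, speed=150, f_stop=None): straight line of the TCP; ori=None keeps the orientation; speed is the mean speed in mm/s. With f_stop (N) it stops when the force on the tool has changed by that much, and returns True; else False.
- robot.move_j(angles): joint-space move.
- robot.move_gripper(opening): opening from 0.0 (shut) to 1.0 (fully open); the grip force is fixed at half the most; returns when the fingers have stopped.
- robot.sleep(seconds).
- robot.inverse_kinematics(position, orientation): joint angles nearest the present ones, or None.
- robot.get_image(name): name is "scene" or "top"; returns a dict with "img" (420x560x3 uint8, blue, green, red), "fovy" (degrees; the focal length in pixels is half the picture's height over the tangent of half this angle, whatever the lens; pixels are square), "cx", "cy" (the principal point, pixels), "eye" and "orientation" of the camera in the world. Camera axes: x right, y down, z forward; pixel columns grow to the right and rows downward; lengths in mm; the calibration is good to about 2 mm. A picture is of the moment at which its call begins. There is no depth.
A pose or a line that the arm cannot do raises robot.MotionError and nothing moves.
- robot.hand_in(): hands the job in, once; it reports no verdict.
Readings, each from a call of its own:
- robot.current_t(): time.
- robot.current_qpos(): joint angles.
- robot.current_joint_vel(): joint speeds.
- robot.current_joint_efforts(): joint torques, N m.
- robot.current_tcp_pos(): TCP position.
- robot.current_eef_rot(): TCP orientation.
- robot.current_contact_force(): force on the tool from outside, world axes, zero at the start.
- robot.current_ft_torque(): the same for the moment, N m.
- robot.current_gripper_width(): opening from 0.0 (shut) to 1.0 (fully open).
Only numpy, scipy, OpenCV 4.12 (cv2) and the standard library are available. Lean on these libraries where they do the work, as an engineer would, in place of code of your own. Each camera call takes 0.05 s, during which the arm holds its last target.

### The job

The bowl on the indexing banding wheel needs its next division brought round: press the spring plunger at the end of the wheel's arm down to free it, then push the wheel round anticlockwise (seen from above) by the upright plate beside the plunger, and let the plunger spring back up in the very next hole. This is all pressing and pushing, nothing is to be lifted or carried: leave the bowl standing in the middle of the wheel and do not disturb the other things on the bench.

Things in the scene. Friction and masses are not known exactly. Their poses are not given: they have to be found in the camera images.
- indexer: Fixed cast foot of a potter's indexing wheel, under an aluminium ring 280 mm across (top 53 mm up) with 12 holes, 12 mm wide, 30 degrees apart, 125 mm from the axis. Origin: on the vertical axis, at bench level. On it turns a disc 200 mm across, top 69 mm up, with a forked arm ending in a block 168 mm out that bears plunger and push plate; at the start the arm points along -x of this body.
- turntable (a joint): Angle of disc and arm, rad, positive anticlockwise from above: 0 at the start (plunger in the first hole), 0.524 at the next hole anticlockwise. Turning takes a push of 2 to 3 N at the push plate; it stays where left and can turn all the way round. With the plunger up in a hole it is locked, with about 0.7 degrees of play each way.
- plunger (a joint): Travel of the spring plunger, m: 0 up, 0.014 fully down; 4 N at first, 7 N at the bottom. Its 9 mm dowel stands up into the hole from under the ring, so pressing down frees the wheel, from about 0.010 on. Let go between holes it stays about 10 mm down, rubbing under the ring; turned slowly (under 50 mm/s at the cap) over a hole it snaps up by itself and locks the wheel.
- cap_top (a point): Centre of the top face of the plunger's round steel cap, 40 mm across, 168 mm from the wheel's axis; 100 mm above the bench when up, 86 mm when fully down. It moves with the plunger and the arm.
- push_face (a point): Point on the clockwise-facing side of the upright push plate that stands beside the cap, on its anticlockwise side: 24 mm from the cap's centre along the tangent, 118 mm above the bench. Plate: 42 mm wide along the radius, 9 mm thick, its top 136 mm up (36 mm above the raised cap). Push this face anticlockwise with a finger on the cap or just above it. It turns with the arm.
- dowel_tip (a point): Top of the plunger's dowel, 125 mm from the axis, seen through the window of the forked arm; up in a hole it stands 55 mm above the bench, 2 mm proud of the ring.
- next_hole (a point): Centre of the mouth, on top of the ring, of the hole to which the dowel must go: the next one anticlockwise from the first.
- bowl: Loose unglazed bowl, 116 mm across, 50 mm high, standing free on the middle of the wheel and turning with it. Origin: centre of its underside, 69 mm above the bench.
- glaze_jar: Bystander: loose white jar with a lid, 60 mm across, 85 mm high, standing beside the wheel. Origin: centre of its underside.
- tumbler: Bystander: loose unglazed tumbler, 68 mm across, 85 mm high, standing beside the wheel. Origin: centre of its underside.
- rib: Bystander: loose flat wooden rib 95 x 50 x 7 mm, lying on the bench. Origin: centre of its underside.
- mug: Bystander: loose white mug, 80 mm across, 90 mm high. Origin: centre of its underside.
- pinch_bowl: Bystander: loose terracotta bowl, 110 mm across, 45 mm high. Origin: centre of its underside.
- tile: Bystander: loose buff tile 100 x 100 x 9 mm. Origin: centre of its underside.
- paddle: Bystander: loose wooden bat 200 x 50 x 16 mm lying flat. Origin: centre of its underside.
Not all that is in view belongs to the job. Leave any turquoise look-alike of the bowl alone.

How it is judged (in metres and radians):
On the way, in this order (a step that is already met when the one before it is completed fails the run):
1. the plunger is pressed in while the wheel is still in the first hole (value of joint plunger above 0.0085 m and value of joint turntable between -0.2 and 0.2 rad), for 0.05 s.
2. the wheel is turned on anticlockwise, and the plunger is up in the next hole (value of joint turntable between 0.49 and 0.557 rad and value of joint plunger below 0.003 m), for 0.2 s.
At the end, for the whole second after the job is handed in: The wheel stands still at the next hole anticlockwise (0.49 to 0.557 rad, dowel within 5 mm of the hole's centre), the plunger is up (within 3 mm), and the bowl stands upright on the disc within 30 mm of the axis (all of step 2 and velocity of joint turntable between -0.05 and 0.05 rad/s and horizontal distance between dowel_tip and next_hole below 0.005 m and horizontal distance between bowl and indexer below 0.03 m and height (world z) of bowl between 0.064 and 0.075 m and angle between bowl's own z axis and vertical below 0.1 rad); the robot touches nothing.
It fails at once if the wheel is turned the wrong way (value of joint turntable below -0.2 rad).
It fails at once if the wheel is turned as far as the second hole (value of joint turntable above 0.95 rad).
It fails at once if the bowl is lifted, tipped or knocked off the middle (height (world z) of bowl above 0.085 m or height (world z) of bowl below 0.06 m or angle between bowl's own z axis and vertical above 0.35 rad or horizontal distance between bowl and indexer above 0.035 m).
It fails at once if another thing on the bench is moved, lifted or knocked over (distance of any of glaze_jar, tumbler, rib, mug, pinch_bowl, tile, paddle from where it was at the start of the episode above 0.03 m or angle between any of glaze_jar, tumbler, rib, mug, pinch_bowl, tile, paddle's own z axis and vertical above 0.5 rad).
It also fails if it takes over 42 s, if anything falls off the work surface, if the arm or the gripper's body presses on something with over 40 N, if the wrist force passes 120 N, or if a joint passes its speed limit or range.

## Working session

There is one attempt and no reset: what is moved stays moved. The work goes in short steps, each a Python script; the robot and the scene stay as the last script left them, time stands still between calls to the robot, and variables do not carry over. Pictures are saved under pics/ and viewed, and the job is handed in when it is done.

```bash
mkdir -p pics
python3 - <<'E'
from bench import robot
import cv2
for n in("scene","top"):
    d=robot.get_image(n); cv2.imwrite(f"pics/{n}0.png",d["img"]); print({k:v for k,v in d.items() if k!="img"})
print(robot.current_t(),robot.current_eef_rot())
E
```

```text
{'fovy': 43.59054769992517, 'cx': 281.42839247571146, 'cy': 212.25489906344833, 'eye': array([1834.73843795,  290.41878579,  998.90529361]), 'orientation': array([-2.17623696e+00,  8.71065376e-04,  1.80884925e+00])}
{'fovy': 49.20321045666822, 'cx': 285.21157017795684, 'cy': 208.60673156456116, 'eye': array([ 447.6795639 ,  -27.01790377, 1431.03484751]), 'orientation': array([-3.06467748,  0.00815738, -1.59773904])}
0.1 [-3.13999006e+00 -3.34851102e-04  2.74075600e+00]
```

View pics/scene0.png

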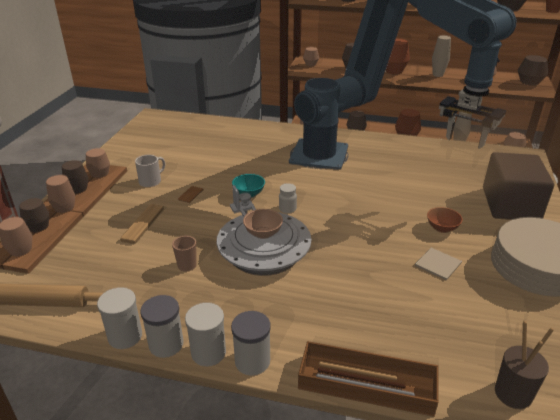

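View pics/top0.png

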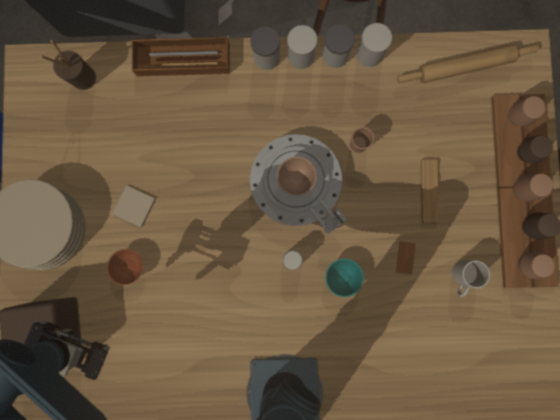

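The wheel is at about (296,180) in the top view, with its arm pointing lower right and the plunger at about (330,214). The terracotta bowl sits on the disc. The turquoise look-alike, off the wheel at (345,278), is left alone. I'll enlarge to confirm.

Run:
```python
import cv2,numpy as np
a=cv2.imread("pics/top0.png")[120:310,235:385]; b=cv2.imread("pics/scene0.png")[165:285,205:325]
cv2.imwrite("pics/c1.png",np.hstack([cv2.resize(a,(474,600),interpolation=2),cv2.resize(b,(320,600*320//600+280),interpolation=2)]) if 0 else cv2.resize(a,(474,600),interpolation=2))
cv2.imwrite("pics/c2.png",cv2.resize(b,(600,600),interpolation=2))
```

```text
(no output)
```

View pics/c1.png

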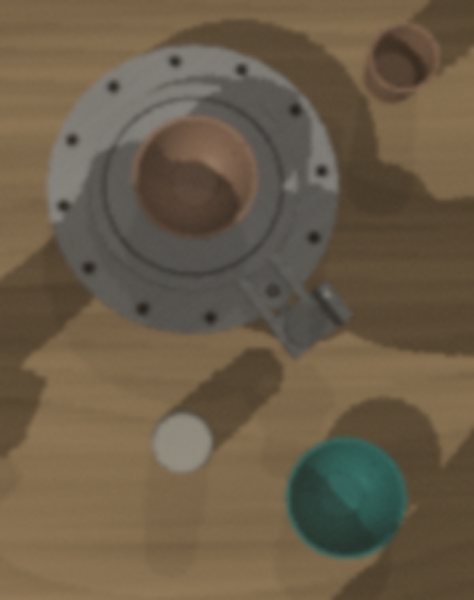

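View pics/c2.png

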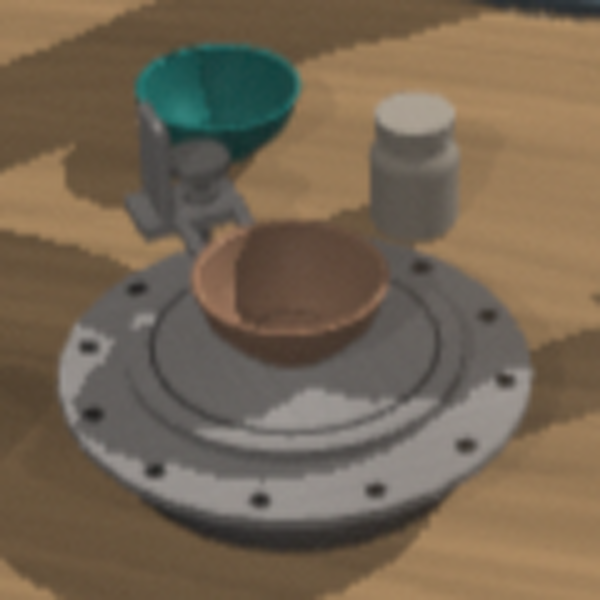

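The crop shows 11 open holes. The dowel is at crop (273,291) and the plate at crop (333,303), on the anticlockwise side of the cap. I'll fit the axis and phase from the holes.

```bash
cat > h.py <<'E'
import cv2,numpy as np
from scipy.spatial.transform import Rotation as R
def ray(d,uv,z):
    f=d["img"].shape[0]/2/np.tan(np.radians(d["fovy"])/2)
    v=R.from_euler("xyz",d["orientation"]).apply([(uv[0]-d["cx"])/f,(uv[1]-d["cy"])/f,1.])
    return np.array(d["eye"])+v*(z-d["eye"][2])/v[2]
def proj(d,p):
    f=d["img"].shape[0]/2/np.tan(np.radians(d["fovy"])/2)
    c=R.from_euler("xyz",d["orientation"]).inv().apply(np.array(p)-d["eye"])
    return c[:2]/c[2]*f+[d["cx"],d["cy"]]
E
python3 - <<'E'
from bench import robot
from h import *
from scipy.optimize import least_squares
seeds={"top":[(175,62),(241,70),(295,110),(321,171),(314,237),(210,317),(142,309),(88,268),(63,206),(72,140),(113,86)],
"scene":[(136,288),(89,347),(93,413),(153,470),(260,499),(375,490),(466,445),(506,380),(487,315),(422,267)]}
sc={"top":(235,120,474/150,600/190),"scene":(205,165,5,5)}
res={}
for n in seeds:
    d=robot.get_image(n); g=cv2.cvtColor(d["img"],cv2.COLOR_BGR2GRAY).astype(float)
    P=[]
    for s in seeds[n]:
        ox,oy,a,b=sc[n]; u,v=ox+(s[0]+.5)/a-.5,oy+(s[1]+.5)/b-.5
        U,V=int(round(u)),int(round(v)); w=g[V-4:V+5,U-4:U+5]; k=np.clip(np.median(w)-8-w,0,None)
        yy,xx=np.mgrid[V-4:V+5,U-4:U+5]; 
        m=(np.hypot(xx-u,yy-v)<3.6)*k
        P.append(ray(d,((m*xx).sum()/m.sum(),(m*yy).sum()/m.sum()),53)[:2])
    P=np.array(P)
    c=least_squares(lambda q:np.hypot(*(P-q[:2]).T)-125,P.mean(0)).x
    a=np.degrees(np.arctan2(*(P-c)[:,::-1].T)); ph=np.degrees(np.angle(np.exp(1j*np.radians(a*12)).mean()))/12
    print(n,c,ph%30,"rms",(np.hypot(*(P-c).T)-125).round(1),((a-ph+15)%30-15).round(1))
    res[n]=(c,ph)
    if n=="top":
        ox,oy,aa,bb=sc[n]
        for s,z in(((273,291),55),((300,326),100),((326,288),136),((183,442),85)):
            q=ray(d,(ox+s[0]/aa,oy+s[1]/bb),z)[:2]; print(s,q,np.hypot(*(q-c)),np.degrees(np.arctan2(*(q-c)[::-1])))
E
```

```text
top [642.31659655 -52.36982171] 6.175063796528657 rms [ 0.1 -0.8 -0.4 -0.3 -0.1 -0.1 -0.3  0.2 -1.4  0.2  0.2] [ 0.1 -0.1  0.   0.1  0.1 -0.2 -0.2 -0.2  0.5  0.1 -0.1]
(273, 291) [ 540.31938735 -127.06917339] 126.42556634976727 -143.7821973418479
(300, 326) [ 504.3926278  -147.49923331] 167.54887677357766 -145.40505579114296
(326, 288) [ 536.25399478 -168.65608016] 157.39049971557785 -132.3673798411729
(183, 442) [400.79777123 -37.24726025] 241.99180739804285 176.41713532925277
scene [645.67890911 -53.41813766] 6.160246093212877 rms [ 0.2 -0.2 -0.  -2.1  0.4  0.6  0.5 -1.4  0.  -0.9] [ 0.1 -0.2  0.2 -0.8  0.2 -0.  -0.2  1.  -0.3  0.1]
```

Both views agree to about 3 mm: axis near (643.5, -52.8) mm, arm at -143.84°. That puts the cap at about (508, -152), and the next hole at -113.84°. I'll press with shut fingers, jaw axis radial so the flat 35 mm side meets the plate.

```bash
cat >> h.py <<'E'
C=np.array([643.5,-52.8]); TH=-143.84
def pose(phi,off,z,rad=168):
    a=np.radians(TH+phi); p=C+rad*np.array([np.cos(a),np.sin(a)])+off*np.array([-np.sin(a),np.cos(a)])
    return [p[0],p[1],z],[np.pi,0,a+1.5*np.pi]   # yaw = theta+270
E
python3 - <<'E'
from bench import robot
from h import *
for a in((0,8,220),(0,8,86),(34,16.5,104),(34,0,220)): print(pose(*a),robot.inverse_kinematics(*pose(*a)))
robot.move_gripper(0.0)
p,o=pose(0,8,220); robot.move_ptp(p,o)
robot.move_linear(pose(0,8,112)[0],speed=100,f_stop=8)
print(robot.current_t(),robot.current_tcp_pos(),robot.current_contact_force(),robot.current_gripper_width())
for n in("top","scene"):
    d=robot.get_image(n); u,v=map(int,proj(d,[508,-152,100])); 
    c=d["img"][v-50:v+50,u-60:u+60]; cv2.imwrite(f"pics/{n}1.png",cv2.resize(c,(600,500),interpolation=2))
E
```

```text
([np.float64(512.5817680256072), np.float64(-158.38606222745057), 220], [3.141592653589793, 0, np.float64(2.201907384316046)]) [-0.50771306  0.23339624  1.56501494  0.          1.34318147 -1.13882411]
([np.float64(512.5817680256072), np.float64(-158.38606222745057), 86], [3.141592653589793, 0, np.float64(2.201907384316046)]) [-0.50771306  0.36157032  1.74351294  0.          1.0365094  -1.13882411]
([np.float64(602.0023179398146), np.float64(-216.42821389855652), 104], [3.141592653589793, 0, np.float64(2.7953193299941184)]) [-0.51920249  0.5066582   1.45550001  0.          1.17943444 -1.7437255 ]
([np.float64(586.4816910157136), np.float64(-210.8282014090284), 220], [3.141592653589793, 0, np.float64(2.7953193299941184)]) [-0.52382987  0.38968834  1.34571858  0.          1.40618573 -1.74835287]
5.4583 [ 513.04884385 -158.6352724   112.63723398] [-0.39291132  0.3121976   0.21460676] 0.006127117244313425
```

View pics/scene1.png

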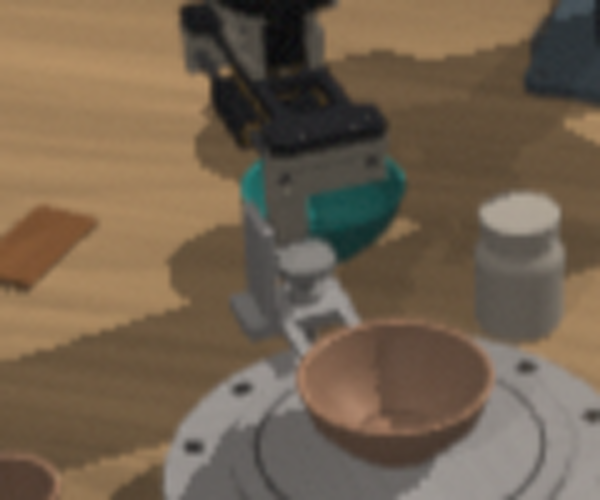

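View pics/top1.png

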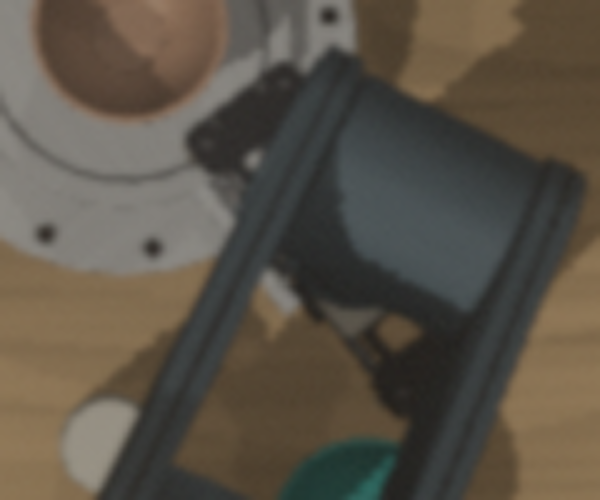

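In the scene crop, the finger at about (290,205) is over the cap at (305,258), just on the cap side of the plate at (262,250). Now I press.

Run:
```python
from bench import robot
from h import *
for z in(102,95,88):
    s=robot.move_linear(pose(0,8,z)[0],speed=30,f_stop=20)
    print(z,s,robot.current_tcp_pos(),robot.current_contact_force())
robot.sleep(.2)
print(robot.current_t(),robot.current_tcp_pos(),robot.current_contact_force())
```

```text
102 False [ 512.40950874 -158.28326434  101.72246467] [-0.12721933 -0.53594245 -0.22458949]
95 False [ 513.02766808 -158.68386069   95.33312272] [-0.11081591 -0.15932923  3.79566432]
88 False [ 512.98964072 -158.650434     88.38110906] [0.30389247 0.11875927 5.71005617]
7.0083 [ 513.02217558 -158.63055259   88.53403491] [ 0.72903264 -1.38989161  5.01573311]
```

Run:
```python
from bench import robot
from h import *
robot.move_linear(pose(0,8,86.8)[0],speed=20,f_stop=20)
def st(l,s): print(l,s,round(robot.current_t(),2),np.round(robot.current_tcp_pos(),1),np.round(robot.current_contact_force(),1))
st("press",0)
for phi,off in((0,16),(4,16.5),(9,16.5),(14,16.5)):
    p,o=pose(phi,off,86.8); s=robot.move_linear(p,o,speed=30,f_stop=18); st((phi,off),s)
    if s: break
```

```text
press 0 7.26 [ 513.  -158.6   87.3] [-0.3 -0.8  6. ]
(0, 16) False 7.67 [ 518.  -164.9   87.4] [0.8 0.  5.9]
(4, 16.5) False 8.23 [ 526.5 -173.7   87.3] [0.9 1.2 6.1]
(9, 16.5) False 8.88 [ 537.4 -183.4   87.3] [1.4 1.8 6.4]
(14, 16.5) False 9.52 [ 549.1 -192.1   87.3] [1.2 1.7 6.2]
```

Run:
```python
from bench import robot
from h import *
d=robot.get_image("scene"); u,v=map(int,proj(d,[545,-160,80])); 
c=d["img"][v-50:v+50,u-60:u+60]; cv2.imwrite("pics/scene2.png",cv2.resize(c,(720,600),interpolation=2))
```

```text
(no output)
```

View pics/scene2.png

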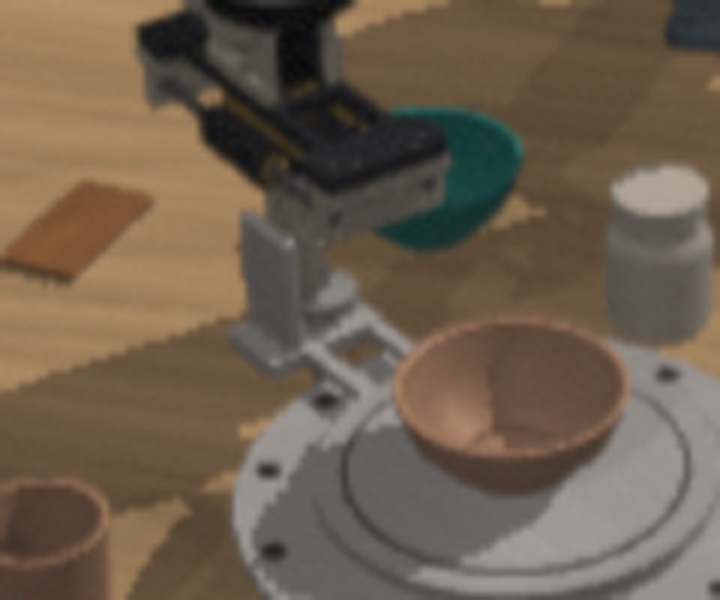

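The wheel has turned with the finger, and the finger is against the plate. The next hole shows at about (325,400), just ahead of the arm's window. Next I lift off the cap and push the plate slowly until the dowel locks.

Run:
```python
from bench import robot
from h import *
def st(l,s): print(l,s,round(robot.current_t(),2),np.round(robot.current_tcp_pos(),1),np.round(robot.current_contact_force(),1))
p,o=pose(14,15.5,105); robot.move_linear(p,o,speed=40); st("up",0)
for phi in (18,22,25,28,30,31,32,33):
    p,o=pose(phi,16.5,105); s=robot.move_linear(p,o,speed=20,f_stop=9)
    st(phi,s)
    if s: break
d=robot.get_image("scene"); u,v=map(int,proj(d,[575,-180,80])); 
c=d["img"][v-50:v+50,u-60:u+60]; cv2.imwrite("pics/scene3.png",cv2.resize(c,(720,600),interpolation=2))
```

```text
up 0 10.18 [ 547.5 -191.7  104.8] [0.6 0.2 0.3]
18 False 10.97 [ 558.5 -198.4  104.8] [-1.5  2.8  1.2]
22 False 11.71 [ 569.3 -204.4  104.9] [-1.   1.7 -0.3]
25 False 12.3 [ 577.5 -208.3  105.1] [-1.3  1.   0.1]
28 False 12.89 [ 585.8 -211.5  105.3] [ 0.5 -0.3 -0.2]
30 False 13.33 [ 590.4 -213.   105. ] [-3.6  1.2  2.2]
31 True 13.54 [ 590.1 -212.9  104.5] [-2.3  0.2  2. ]
```

View pics/scene3.png

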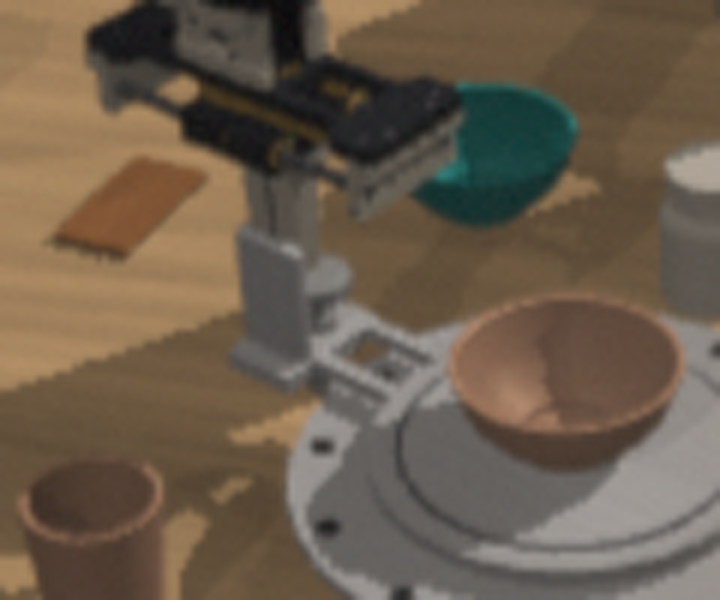

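The push stopped on force at about 30°. The cap at (328,280) stands up again and a dowel shows in the window at (395,370). I'll back off and check.

Run:
```python
from bench import robot
from h import *
p,o=pose(30,8,106); robot.move_linear(p,o,speed=40)
p,o=pose(30,6,240); robot.move_linear(p,o,speed=150)
robot.move_ptp([330,330,260],[np.pi,0,2.74])
print(robot.current_t(),robot.current_contact_force())
f=[]
for n in("scene","top"):
    d=robot.get_image(n); u,v=map(int,proj(d,[590,-150,80]))
    i=d["img"].copy(); f.append(cv2.resize(i[v-45:v+45,u-45:u+45],(400,400),interpolation=2))
    for nm,phi,r,off,z in(("tip",30,125,0,55),("cap",30,168,0,100),("capdown",30,168,0,90)):
        print(n,nm,(proj(d,pose(phi,off,z,r)[0])-[u-45,v-45])*400/90+(0 if n=="scene" else np.array([400,0])))
cv2.imwrite("pics/fin.png",np.hstack(f))
```

```text
17.1083 [ 0.49261745 -0.37420081  0.94396626]
scene tip [179.65547461 232.69163461]
scene cap [129.70589665 157.79362768]
scene capdown [130.65918398 169.76256994]
top tip [622.71421616 201.60396722]
top cap [690.41885104 218.90952342]
top capdown [688.43077285 220.41419805]
```

View pics/fin.png

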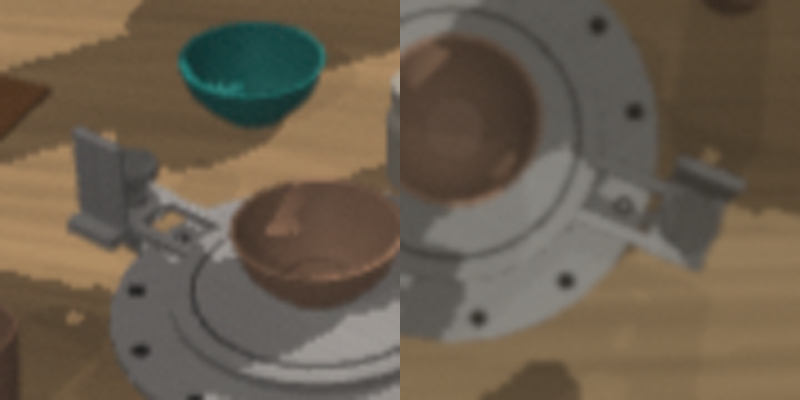

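The dowel sits in the hole at (623,205), against a predicted (623,202), and the cap's top height matches the raised position. One bowl check before handing in.

Run:
```python
from bench import robot
from h import *
d=robot.get_image("top")
def bowl(im):
    h=cv2.cvtColor(im,cv2.COLOR_BGR2HSV); m=((h[...,0]<14)&(h[...,1]>75)).astype(np.uint8)
    m[:140]=0;m[215:]=0;m[:,:260]=0;m[:,335:]=0
    c=max(cv2.findContours(m,0,1)[0],key=cv2.contourArea); return cv2.minEnclosingCircle(c)
for im in(cv2.imread("pics/top0.png"),d["img"]):
    (c,r)=bowl(im); print(c,r,ray(d,c,119)[:2]-C)
robot.hand_in()
```

```text
(296.20587158203125, 175.5) 19.368017196655273 [ 0.42751369 -0.52792002]
(295.83099365234375, 175.5507049560547) 18.968698501586914 [0.31050195 0.55714049]
the job is handed in; nothing more can be done
```

I turned the wheel one hole anticlockwise and handed the job in at about 17 s of the 42 s allowed. The hand-in gives no verdict, so the result rests on my own checks.

**What I did:** I pressed the plunger about 13 mm down with the shut fingers and pushed the plate round to about 14°. I then lifted off the cap and pushed slowly until the plunger snapped into the next hole. The push stopped on its 9 N force limit at about 30°. After that I backed off and moved clear of the wheel.

**Last checks:**
- **Dowel:** it shows in the next hole about 3 px from the predicted spot in the enlarged top view (about 2 mm).
- **Plunger:** the cap looks fully up in the scene view. I judged this by eye against the predicted height, not by a measurement.
- **Bowl:** it is still upright and within about 1 mm of the axis.
- **Other things on the bench:** the crops I looked at showed nothing disturbed, but I did not measure the bystanders one by one.
- **Disagreement:** the two cameras placed the wheel's axis about 3.5 mm apart, so I used the mean. While I pressed and pushed together, the small sideways forces pointed partly inward rather than straight back from the plate. A picture then showed the wheel turning properly with the finger.

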